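# Make up two food orders at the packing table

## Task

Make up the two orders, finishing the green tray before the blue one: the honey jar and the blue tin go in the green tray, the jam jar and the cardboard carton in the blue tray. Stand each one upright on the floor of a compartment of its own (either compartment of its tray will do), setting it down rather than dropping it. Leave the pickle jar and the red tin where they stand.

Things in the scene. Friction and masses are not known exactly. Their poses are not given: they have to be found in the camera images.
- honey_jar_mid (a point): Round jar, amber with a yellow cap (honey), 58 mm diameter (screw cap 56 mm, the top 17 mm), 83 mm tall, about 0.28 kg, white paper band. Loose, glass, stands upright on the table; this point is at its centre, half-way up (z axis up along the jar).
- jam_jar_mid (a point): Round jar, dark red with a white cap (jam), 58 mm diameter (screw cap 56 mm, the top 17 mm), 83 mm tall, about 0.28 kg, white paper band. Loose, glass, stands upright on the table; this point is at its centre, half-way up (z axis up along the jar).
- pickle_jar_mid (a point): Round jar, dark green with a black cap (pickles), 58 mm diameter (screw cap 56 mm, the top 17 mm), 83 mm tall, about 0.28 kg, white paper band. Not ordered, to be left alone. Loose, glass, stands upright on the table; this point is at its centre, half-way up (z axis up along the jar).
- blue_tin_mid (a point): Round blue tin with thin steel bands, blue top, 58 mm diameter, 80 mm tall, about 0.25 kg. Loose, metal, stands upright on the table; this point is at its centre, half-way up (z axis up along the tin).
- red_tin_mid (a point): Round red tin with thin steel bands, red top, 58 mm diameter, 80 mm tall, about 0.25 kg. Not ordered, to be left alone. Loose, metal, stands upright on the table; this point is at its centre, half-way up (z axis up along the tin).
- carton_mid (a point): Brown cardboard carton with an orange band, 60 mm along its own x, 46 mm along its own y, 80 mm tall, about 0.18 kg, rigid; turned up to 30 degrees either way. Loose, card, stands upright on the table; this point is at its centre, half-way up (z axis up along the carton).
- green_tray: Green plastic order tray (the first order), fixed to the table at an angle that varies. Outside 180 mm along its own x, 94 mm along its own y, 30 mm tall, open on top; walls, floor and the middle divider 4 mm thick. The divider (across x, at the middle) leaves two compartments, each 84 x 86 mm, centred 44 mm from the origin along +x and -x; their floor is 4 mm above the table. Origin: centre of the underside, on the table; z up. The two trays may swap places.
- blue_tray: Blue plastic order tray (the second order), fixed to the table at an angle that varies. Outside 180 mm along its own x, 94 mm along its own y, 30 mm tall, open on top; walls, floor and the middle divider 4 mm thick. The divider (across x, at the middle) leaves two compartments, each 84 x 86 mm, centred 44 mm from the origin along +x and -x; their floor is 4 mm above the table. Origin: centre of the underside, on the table; z up. The two trays may swap places.

How it is judged:
On the way, in this order (a step that is already met when the one before it is completed fails the run):
1. the green order is complete: honey jar and blue tin stand in the two compartments of the green tray (((x of honey_jar_mid in the frame of green_tray between 0.019 and 0.069 m and y of honey_jar_mid in the frame of green_tray between -0.025 and 0.025 m and z of honey_jar_mid in the frame of green_tray between 0.0355 and 0.0555 m and angle between each of honey_jar_mid, blue_tin_mid's own z axis and vertical below 0.15 rad and linear speed of each of honey_jar, blue_tin below 0.02 m/s and x of blue_tin_mid in the frame of green_tray between -0.069 and -0.019 m and y of blue_tin_mid in the frame of green_tray between -0.025 and 0.025 m and z of blue_tin_mid in the frame of green_tray between 0.034 and 0.054 m) or (x of honey_jar_mid in the frame of green_tray between -0.069 and -0.019 m and y of honey_jar_mid in the frame of green_tray between -0.025 and 0.025 m and z of honey_jar_mid in the frame of green_tray between 0.0355 and 0.0555 m and angle between each of honey_jar_mid, blue_tin_mid's own z axis and vertical below 0.15 rad and linear speed of each of honey_jar, blue_tin below 0.02 m/s and x of blue_tin_mid in the frame of green_tray between 0.019 and 0.069 m and y of blue_tin_mid in the frame of green_tray between -0.025 and 0.025 m and z of blue_tin_mid in the frame of green_tray between 0.034 and 0.054 m))), for 0.2 s.
2. then the blue order is complete: jam jar and carton stand in the two compartments of the blue tray (((x of jam_jar_mid in the frame of blue_tray between 0.019 and 0.069 m and y of jam_jar_mid in the frame of blue_tray between -0.025 and 0.025 m and z of jam_jar_mid in the frame of blue_tray between 0.0355 and 0.0555 m and angle between each of jam_jar_mid, carton_mid's own z axis and vertical below 0.15 rad and linear speed of each of jam_jar, carton below 0.02 m/s and x of carton_mid in the frame of blue_tray between -0.069 and -0.019 m and y of carton_mid in the frame of blue_tray between -0.025 and 0.025 m and z of carton_mid in the frame of blue_tray between 0.034 and 0.054 m) or (x of jam_jar_mid in the frame of blue_tray between -0.069 and -0.019 m and y of jam_jar_mid in the frame of blue_tray between -0.025 and 0.025 m and z of jam_jar_mid in the frame of blue_tray between 0.0355 and 0.0555 m and angle between each of jam_jar_mid, carton_mid's own z axis and vertical below 0.15 rad and linear speed of each of jam_jar, carton below 0.02 m/s and x of carton_mid in the frame of blue_tray between 0.019 and 0.069 m and y of carton_mid in the frame of blue_tray between -0.025 and 0.025 m and z of carton_mid in the frame of blue_tray between 0.034 and 0.054 m))), for 0.2 s.
At the end, for the whole second after the job is handed in: Honey jar and blue tin stand in different compartments of the green tray, jam jar and carton in those of the blue tray: each within 25 mm of the compartment's centre along the tray's x and y, its foot within 10 mm of the floor, upright within 0.15 rad, at rest (under 0.02 m/s) (((x of honey_jar_mid in the frame of green_tray between 0.019 and 0.069 m and y of honey_jar_mid in the frame of green_tray between -0.025 and 0.025 m and z of honey_jar_mid in the frame of green_tray between 0.0355 and 0.0555 m and angle between each of honey_jar_mid, blue_tin_mid's own z axis and vertical below 0.15 rad and linear speed of each of honey_jar, blue_tin below 0.02 m/s and x of blue_tin_mid in the frame of green_tray between -0.069 and -0.019 m and y of blue_tin_mid in the frame of green_tray between -0.025 and 0.025 m and z of blue_tin_mid in the frame of green_tray between 0.034 and 0.054 m) or (x of honey_jar_mid in the frame of green_tray between -0.069 and -0.019 m and y of honey_jar_mid in the frame of green_tray between -0.025 and 0.025 m and z of honey_jar_mid in the frame of green_tray between 0.0355 and 0.0555 m and angle between each of honey_jar_mid, blue_tin_mid's own z axis and vertical below 0.15 rad and linear speed of each of honey_jar, blue_tin below 0.02 m/s and x of blue_tin_mid in the frame of green_tray between 0.019 and 0.069 m and y of blue_tin_mid in the frame of green_tray between -0.025 and 0.025 m and z of blue_tin_mid in the frame of green_tray between 0.034 and 0.054 m)) and ((x of jam_jar_mid in the frame of blue_tray between 0.019 and 0.069 m and y of jam_jar_mid in the frame of blue_tray between -0.025 and 0.025 m and z of jam_jar_mid in the frame of blue_tray between 0.0355 and 0.0555 m and angle between each of jam_jar_mid, carton_mid's own z axis and vertical below 0.15 rad and linear speed of each of jam_jar, carton below 0.02 m/s and x of carton_mid in the frame of blue_tray between -0.069 and -0.019 m and y of carton_mid in the frame of blue_tray between -0.025 and 0.025 m and z of carton_mid in the frame of blue_tray between 0.034 and 0.054 m) or (x of jam_jar_mid in the frame of blue_tray between -0.069 and -0.019 m and y of jam_jar_mid in the frame of blue_tray between -0.025 and 0.025 m and z of jam_jar_mid in the frame of blue_tray between 0.0355 and 0.0555 m and angle between each of jam_jar_mid, carton_mid's own z axis and vertical below 0.15 rad and linear speed of each of jam_jar, carton below 0.02 m/s and x of carton_mid in the frame of blue_tray between 0.019 and 0.069 m and y of carton_mid in the frame of blue_tray between -0.025 and 0.025 m and z of carton_mid in the frame of blue_tray between 0.034 and 0.054 m))); the robot touches nothing.
It fails at once if the pickle jar, which nobody ordered, is shifted more than 30 mm or knocked over (distance of pickle_jar_mid from where it was at the start of the episode above 0.03 m or angle between pickle_jar_mid's own z axis and vertical above 0.4 rad).
It fails at once if the red tin, which nobody ordered, is shifted more than 30 mm or knocked over (distance of red_tin_mid from where it was at the start of the episode above 0.03 m or angle between red_tin_mid's own z axis and vertical above 0.4 rad).
It fails at once if an ordered thing is dropped or thrown: faster than 0.8 m/s with no finger on it, as after a fall of 33 mm ((linear speed of honey_jar above 0.8 m/s and contact force between the fingers and honey_jar below 0.1 N) or (linear speed of jam_jar above 0.8 m/s and contact force between the fingers and jam_jar below 0.1 N) or (linear speed of blue_tin above 0.8 m/s and contact force between the fingers and blue_tin below 0.1 N) or (linear speed of carton above 0.8 m/s and contact force between the fingers and carton below 0.1 N)).
It also fails if it takes over 112 s, if anything falls off the work surface, if the arm or the gripper's body presses on something with over 40 N, if the wrist force passes 120 N, or if a joint passes its speed limit or range.

## Robot

A 6-joint arm with a two-finger parallel gripper is mounted at the origin on the work surface. World frame = base frame: x ahead of the robot, y to its left, z up, the work surface at z = 0. Lengths are in m, angles in rad, forces in N, time in s.
With the tool pointing down it reaches from about 0.35 to 0.975 m from the base axis. Payload 7.1 kg.
Tool frame: the origin (TCP) lies midway between the tips of the shut fingers; the grasp point (between the pads) lies 19 mm behind it; z points along the fingers, x is the direction in which the jaws open and shut, and the axes are right-handed (so a half turn about z gives the same grasp; the last joint's range is limited). The gripper opens to 88 mm and grips with 3 to 60 N. Pads are 20 mm wide; open, the fingers measure 115 mm over their backs; the gripper's body (75 mm by 178 mm) begins 61 mm behind the grasp point.
Start: joints at [1.164, 0.423, 1.63, -0, 1.089, -0.019], TCP at [0.236, 0.579, 0.223] pointing down, gripper open.
Joint ranges: [-3, 3], [-0.9, 2.11], [0.09, 2.58], [-1.31, 4.45], [0.11, 2.69], [-2.54, 2.54]. Speed limits (rad/s): [2.39, 2.39, 3.01, 3.14, 3.14, 3.14].

## Interface

Orientations are given as a unit quaternion [w, x, y, z].
In Python, from station import move_pose, movel, movej, command_gripper, wait, inverse_kinematics, read_camera, camera_info, MotionError, job_done, get_time, get_joint_pos, get_qvel, get_effort, get_tcp_pos, get_ee_rot, get_ft_force, get_ft_torque, get_grip_width gives the robot as it stands. Calls block until the motion is done:
- move_pose(position, orientation): joint-space move of the TCP to a pose.
- movel(position, frame=None, v=0.15, until_force=None): straight line of the TCP; frame=None keeps the orientation; v is the mean speed in m/s. With until_force (N) it stops when the force on the tool has changed by that much, and returns True; else False.
- movej(angles): joint-space move.
- command_gripper(opening): opening from 0.0 (shut) to 1.0 (fully open); the grip force is fixed at half the most; returns when the fingers have stopped.
- wait(seconds).
- inverse_kinematics(position, orientation): joint angles nearest the present ones, or None.
- read_camera(name): name is "side" or "top" or "wrist"; returns the picture (480x640x3 uint8, red, green, blue); there is no depth.
- camera_info(name): a dict with "intrinsics" (3x3 intrinsics, pixels), "T" (4x4, takes a point from camera to world coordinates); the wrist camera has in their place "tool_from_camera" (4x4, takes a point from camera to tool coordinates, whose origin is the TCP and whose axes are the tool frame's). Camera axes: x right, y up, looking along -z (the intrinsics and any distortion apply to the point x, -y, -z); pixel columns grow to the right and rows downward; lengths in m; the calibration is good to about 2 mm. A picture is of the moment at which its call begins: read the wrist's pose just before it. camera_info takes no time and is no camera call.
A pose or a line that the arm cannot do raises MotionError and nothing moves.
- job_done(): hands the job in, once; it reports no verdict.
Readings, each from a call of its own:
- get_time(): time.
- get_joint_pos(): joint angles.
- get_qvel(): joint speeds.
- get_effort(): joint torques, N m.
- get_tcp_pos(): TCP position.
- get_ee_rot(): TCP orientation.
- get_ft_force(): force on the tool from outside, world axes, zero at the start.
- get_ft_torque(): the same for the moment, N m.
- get_grip_width(): opening from 0.0 (shut) to 1.0 (fully open).
Only numpy, scipy, OpenCV 4.12 (cv2) and the standard library are available. Lean on these libraries where they do the work, as an engineer would, in place of code of your own. Each camera call takes 0.05 s, during which the arm holds its last target.

## Working session

There is one attempt and no reset: what is moved stays moved. The work goes in short steps, each a Python script; the robot and the scene stay as the last script left them, time stands still between calls to the robot, and variables do not carry over. Pictures are saved under pics/ and viewed, and the job is handed in when it is done.

```bash
mkdir -p pics; ls; python3 - <<'E'
from station import *
import cv2,numpy as np
np.set_printoptions(precision=4,suppress=True)
for n in ["side","top","wrist"]:
    print(n,camera_info(n))
    im=read_camera(n); cv2.imwrite(f"pics/{n}0.png",im[:,:,::-1])
print(get_time(),get_tcp_pos(),get_ee_rot(),get_grip_width())
E
```

```text
pics
side {'intrinsics': array([[563.1175,   0.    , 326.1687],
       [  0.    , 563.1175, 245.7759],
       [  0.    ,   0.    ,   1.    ]]), 'T': array([[ 0.912 ,  0.3152, -0.2624,  0.2534],
       [-0.4101,  0.6913, -0.5949, -0.6574],
       [-0.0061,  0.6502,  0.7597,  0.9239],
       [ 0.    ,  0.    ,  0.    ,  1.    ]])}
top {'intrinsics': array([[503.3244,   0.    , 315.8067],
       [  0.    , 503.3244, 246.3739],
       [  0.    ,   0.    ,   1.    ]]), 'T': array([[ 0.0228,  0.9958, -0.0885,  0.4455],
       [-0.9997,  0.0215, -0.0153, -0.0052],
       [-0.0133,  0.0888,  0.996 ,  1.0828],
       [ 0.    ,  0.    ,  0.    ,  1.    ]])}
wrist {'intrinsics': array([[424.6046,   0.    , 318.7692],
       [  0.    , 424.6046, 244.1744],
       [  0.    ,   0.    ,   1.    ]]), 'tool_from_camera': array([[ 1.    ,  0.0009, -0.0009,  0.0002],
       [ 0.0006, -0.961 , -0.2767, -0.0748],
       [-0.0011,  0.2767, -0.961 , -0.1619],
       [ 0.    ,  0.    ,  0.    ,  1.    ]])}
0.15 [0.2361 0.5782 0.2221] [ 0.0003  0.8301  0.5576 -0.0005] 0.9993901638681365
```

View pics/top0.png

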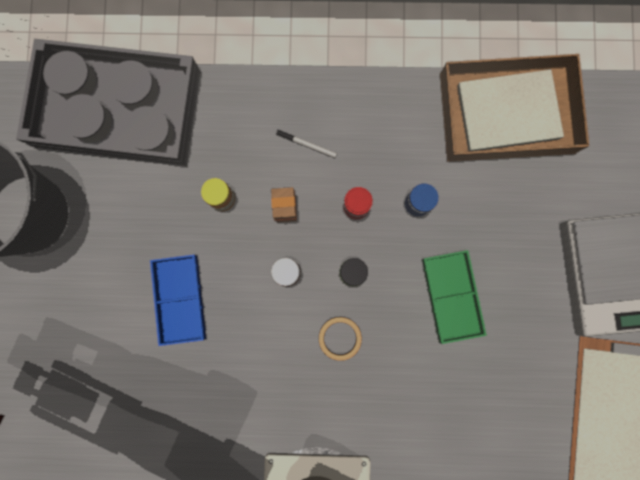

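View pics/side0.png

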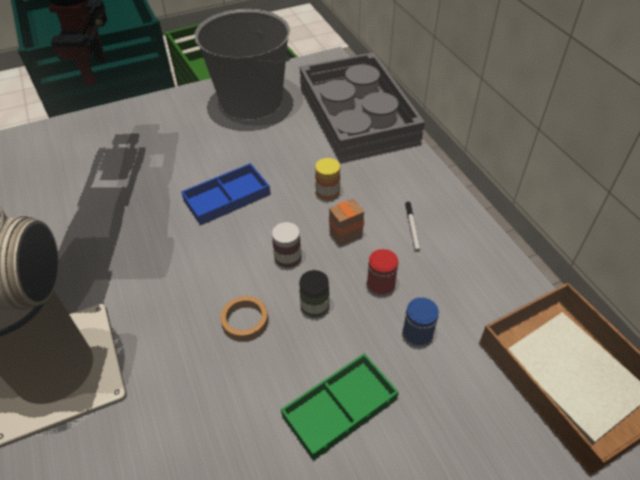

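View pics/wrist0.png

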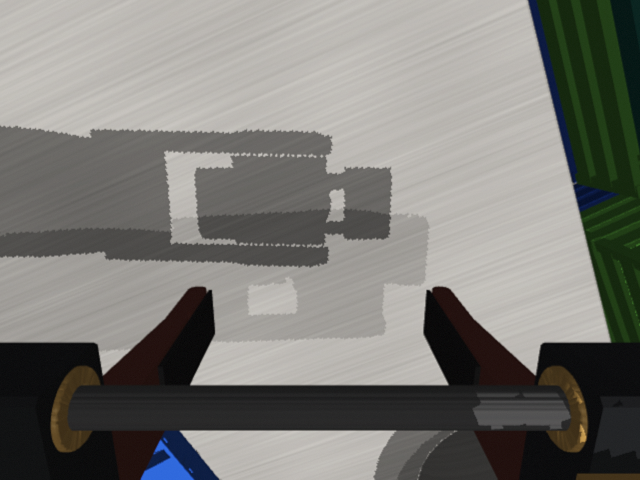

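The overview shows caps at about yellow (215,192), white (285,271), black (353,272), red (358,201), blue tin (423,198), carton (283,203), blue tray (178,300), green tray (454,296) in top; everything is also visible in side. I'll zoom in to get accurate pixels.

```bash
python3 - <<'E'
import cv2,numpy as np
t=cv2.imread('pics/top0.png');s=cv2.imread('pics/side0.png')
def z(im,x,y,w,h,f): return cv2.resize(im[y:y+h,x:x+w],None,fx=f,fy=f,interpolation=cv2.INTER_CUBIC)
cv2.imwrite('pics/topz.png',z(t,190,170,260,130,3))
cv2.imwrite('pics/sidez.png',z(s,260,150,190,200,3))
cv2.imwrite('pics/trz.png',np.hstack([z(t,140,245,80,110,5),z(t,415,245,80,110,5)]))
cv2.imwrite('pics/trs.png',np.vstack([z(s,175,155,130,75,4),z(s,275,350,130,75+35,4)[:290]]))
E
```

```text
(no output)
```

View pics/topz.png

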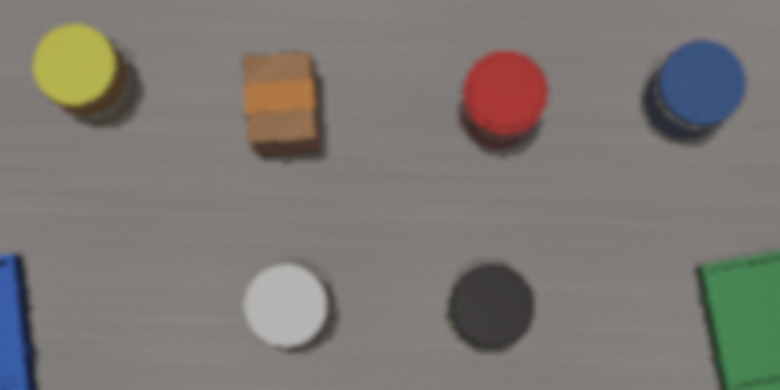

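View pics/sidez.png

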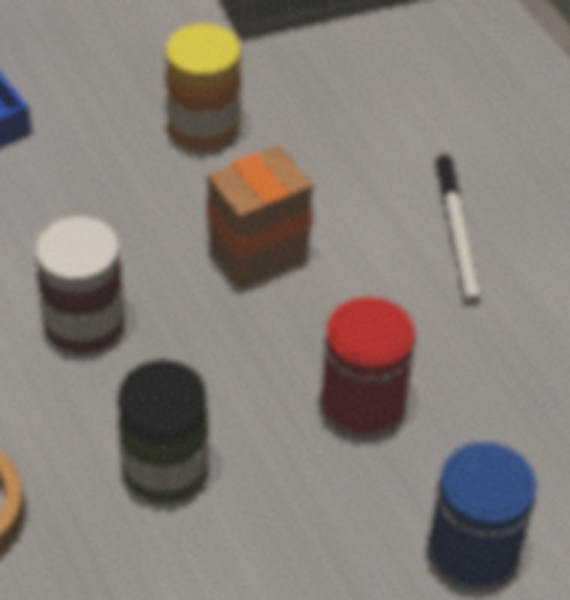

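View pics/trz.png

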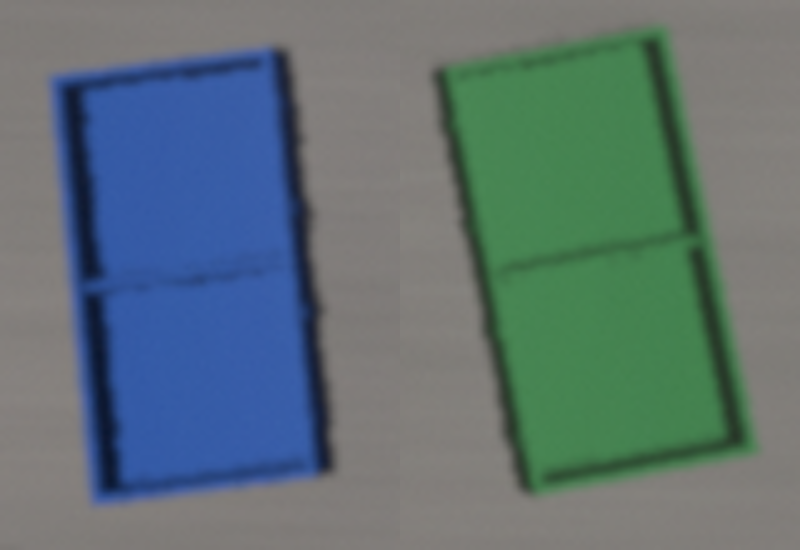

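View pics/trs.png

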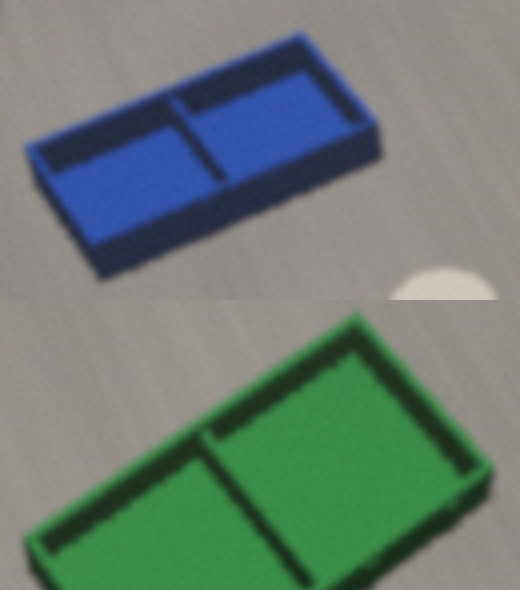

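```bash
cat > vis.py <<'E'
import cv2,numpy as np
from station import camera_info
def ray(n,px):
    c=camera_info(n);K=c['intrinsics'];T=c['T']
    d=np.array([(px[0]-K[0,2])/K[0,0],-(px[1]-K[1,2])/K[1,1],-1.]);return T[:3,3],T[:3,:3]@d
def atz(n,px,z):
    o,d=ray(n,px);return o+d*(z-o[2])/d[2]
def proj(n,P):
    c=camera_info(n);K=c['intrinsics'];T=c['T']
    q=T[:3,:3].T@(np.asarray(P)-T[:3,3]);return np.array([K[0,2]+K[0,0]*q[0]/-q[2],K[1,2]-K[1,1]*q[1]/-q[2]])
def tri(p1,p2,n1='top',n2='side'):
    o1,d1=ray(n1,p1);o2,d2=ray(n2,p2)
    A=np.stack([d1,-d2],1);s=np.linalg.lstsq(A,o2-o1,rcond=None)[0]
    a=o1+s[0]*d1;b=o2+s[1]*d2
    return (a+b)/2,np.linalg.norm(a-b)
E
python3 - <<'E'
from vis import *
np.set_printoptions(precision=4,suppress=True)
t=cv2.imread('pics/top0.png');s=cv2.imread('pics/side0.png')
tops=dict(honey=(215,192),jam=(285,271),pickle=(353,272),red=(358,201),blue=(423,198))
sz=dict(honey=(203,49),jam=(78,247),pickle=(162,396),red=(370,332),blue=(488,482))
for k,p in tops.items():
    # grow region by colour of the top patch
    ctr=t[p[1]-2:p[1]+3,p[0]-2:p[0]+3].reshape(-1,3).mean(0)
    # clip
    d=np.linalg.norm(cv2.GaussianBlur(t,(3,3),0).astype(float)-ctr,axis=2)
    bg=np.linalg.norm(ctr-np.array([120,125,128]));m=(d<0.5*min(bg,80)).astype(np.uint8)
    n,l,st,ce=cv2.connectedComponentsWithStats(m);i=l[p[1],p[0]]
    ys,xs=np.nonzero(l==i);(cx,cy),r=cv2.minEnclosingCircle(np.stack([xs,ys],1).astype(np.float32))
    q=(sz[k][0]/3+260-.33,sz[k][1]/3+150-.33)
    P,e=tri(ce[i],q)
    print(k,ce[i],(cx,cy,r),st[i][4],'tri',P,e, 'at z',atz('top',ce[i],.083 if k in('honey','jam','pickle') else .08))
f=lambda X,Y,ox,oy,f:(X/f+ox-.4,Y/f+oy-.4)
for nm,ox,cs,ss,so in (('blue',140,[(52,77),(275,50),(322,472),(95,503)],[(300,33),(378,125),(97,245),(28,148)],(175,155)),
                    ('green',415,[(43,67),(265,28),(357,450),(132,492)],[(357,13),(492,170),(28,240)],(275,350))):
    C=[]
    for X,Y in cs:
        px=f(X,Y,ox,245,5);P=atz('top',px,.03);C.append(P);pr=proj('side',P)
        S=[f(a,b,*so,4) for a,b in ss];j=min(range(len(S)),key=lambda i:np.hypot(*(S[i]-pr)));
        print(nm,px,P[:2],'side',pr,S[j],tri(px,S[j]))
    C=np.array(C);c=C.mean(0);ax=(C[0]+C[1]-C[2]-C[3])/2;ay=(C[0]+C[3]-C[1]-C[2])/2
    print(nm,'centre',c,np.hypot(*ax[:2]),np.hypot(*ay[:2]),np.degrees(np.arctan2(ax[1],ax[0])),np.degrees(np.arctan2(-ay[0],ay[1])))
cs=[(245,56),(310,52),(318,136),(250,143)]; ss=[(276,149),(311,187),(243,214),(209,179)]
C=np.array([atz('top',(x/3+190-.33,y/3+170-.33),.08) for x,y in cs])
for p in C: print(p,proj('side',p))
for x,y in ss:
  q=(x/3+260-.33,y/3+150-.33);print(q,atz('side',q,.08))
E
```

```text
honey [213.8835 190.6636] (213.859375, 190.60546875, 13.29996395111084) 541 tri [0.6444 0.2195 0.0779] 0.001068847513401247 at z [0.6428 0.2185 0.083 ]
jam [284.3989 271.2579] (284.3653869628906, 271.21392822265625, 13.063803672790527) 539 tri [0.4846 0.0713 0.0796] 0.0023372453518532023 at z [0.4834 0.0714 0.083 ]
pickle [353.1794 272.0406] (353.0, 272.0, 14.560319900512695) 641 tri [ 0.4864 -0.0659  0.0783] 0.002951718292034342 at z [ 0.4848 -0.0652  0.083 ]
red [358.054  200.3066] (358.0, 200.0, 13.601571083068848) 574 tri [ 0.6307 -0.0732  0.0764] 0.0008271922613453637 at z [ 0.6296 -0.0728  0.08  ]
blue [423.6513 197.2552] (423.3648681640625, 197.3648681640625, 14.401533126831055) 631 tri [ 0.6399 -0.2054  0.0771] 0.0016790910416538936 at z [ 0.6385 -0.2045  0.08  ]
blue (150.0, 260.0) [0.5027 0.3592] side [249.3631 162.2577] (249.6, 162.85) (array([0.5031, 0.36  , 0.0273]), np.float64(0.00043889214629901394))
blue (194.6, 254.6) [0.5162 0.2655] side [268.2645 185.1637] (269.1, 185.85) (array([0.5172, 0.2661, 0.0268]), np.float64(0.0017472821783288215))
blue (204.0, 339.0) [0.34
[... 820 characters left out ...]
), np.float64(0.03763130272814593))
green (441.0, 343.0) [ 0.345  -0.2512] side [279.9258 407.6409] (281.6, 409.6) (array([ 0.3457, -0.2528,  0.0246]), np.float64(0.0024798916337543143))
green centre [ 0.4417 -0.2788  0.03  ] 0.1779512243710273 0.09429060711135574 12.041387503206137 11.521231035512557
[0.6506 0.1028 0.08  ] [352.3048 197.8108]
[0.6542 0.059  0.08  ] [363.0725 210.7776]
[0.5971 0.0521 0.08  ] [339.6603 221.3068]
[0.5914 0.0977 0.08  ] [327.9734 207.6624]
(351.67, 199.33666666666664) [0.6473 0.0993 0.08  ]
(363.3366666666667, 212.00333333333333) [0.6531 0.0556 0.08  ]
(340.67, 221.0033333333333) [0.5994 0.0521 0.08  ]
(329.3366666666667, 209.33666666666664) [0.592 0.092 0.08 ]
```

Two-view triangulation puts the cap and carton tops at about 77–80 mm and the tray rims at about 27 mm. Both match the text to within about 5 mm, and xy agrees to within about 3 mm. Next I'll write the helper and hover over the honey jar for a wrist-camera check.

```bash
cat > arm.py <<'E'
from station import *
from vis import *
from scipy.spatial.transform import Rotation as R
np.set_printoptions(precision=4,suppress=True)
def q(deg):
    a=np.radians(deg)/2;return [0,float(np.cos(a)),float(np.sin(a)),0]
def wrist_px(P):
    c=camera_info('wrist');K=c['intrinsics'];M=c['tool_from_camera']
    w,x,y,z=get_ee_rot();Rt=R.from_quat([x,y,z,w]).as_matrix()
    t=Rt.T@(np.asarray(P)-get_tcp_pos());cc=M[:3,:3].T@(t-M[:3,3])
    return np.array([K[0,2]+K[0,0]*cc[0]/-cc[2],K[1,2]-K[1,1]*cc[1]/-cc[2]])
def tray(c,yaw,sx):
    a=np.radians(yaw);return np.array(c)+sx*.044*np.array([np.cos(a),np.sin(a)])
def shot(n,f): cv2.imwrite(f'pics/{f}.png',read_camera(n)[:,:,::-1])
HI=.19; PZ=.034
GREEN=((.4417,-.2788),11.8); BLUE=((.4217,.2987),8.7)
E
python3 - <<'E'
from arm import *
print(inverse_kinematics([.643,.219,HI],q(-78)),inverse_kinematics([.39,-.29,HI],q(-78)))
move_pose([.643,.219,HI],q(-78))
print(get_time(),get_joint_pos(),wrist_px([.643,.219,.083]),wrist_px([.643,.219,.0]))
shot('wrist','w1')
E
```

```text
[ 0.3107  0.5366  1.5245 -0.      1.0805  1.6721] [-0.6639  0.2655  1.9582 -0.      0.9179  0.6975]
2.1167 [0.3119 0.5365 1.5245 0.0002 1.0805 1.6716] [319.8087 243.2937] [319.6924 216.4091]
```

View pics/w1.png

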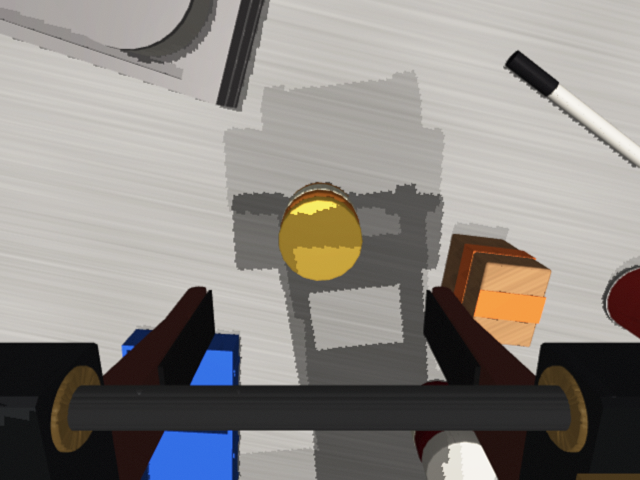

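The yellow cap is centred at (320,240) and was predicted at (320,243), so the agreement is about 2 mm. Picking the honey jar.

```bash
cat >> arm.py <<'E'
def pick(xy,a):
    move_pose([*xy,HI],q(a)); movel([*xy,.09],v=.25)
    hit=movel([*xy,PZ],v=.1,until_force=8)
    command_gripper(0.); print('pick hit',hit,'t',get_time(),'w',get_grip_width(),get_tcp_pos())
def lift():
    p=get_tcp_pos(); movel([p[0],p[1],HI],v=.2); print('lifted w',get_grip_width(),'F',get_ft_force(),'t',get_time())
def place(xy,a,zc=.038):
    p=get_tcp_pos()
    movel([*xy,HI],frame=q(a),v=.25)
    movel([*xy,.065],v=.2)
    hit=movel([*xy,zc-.006],v=.03,until_force=4)
    print('place hit',hit,get_tcp_pos(),get_ft_force())
def release(up=HI):
    command_gripper(.95); p=get_tcp_pos(); wait(.2); movel([p[0],p[1],.11],v=.12); movel([p[0],p[1],up],v=.25);print('t',get_time())
E
python3 - <<'E'
from arm import *
pick((.643,.219),-78.2); lift(); shot('wrist','w2')
E
```

```text
pick hit False t 4.2583 w 0.651806629160388 [0.6432 0.2191 0.0344]
lifted w 0.6537517071271479 F [-1.1815  0.2733 -2.68  ] t 5.1917
```

View pics/w2.png

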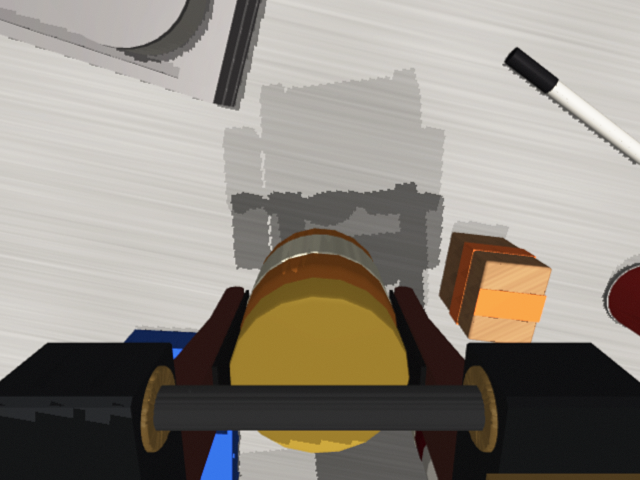

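The jar is held upright between the pads (width 57.4 mm, weight 2.7 N). Placing it in the near green compartment.

```bash
python3 - <<'E'
from arm import *
c=tray(*GREEN,-1);print(c)
place(c,-78.2); print(get_time())
release(); print(get_joint_pos()); shot('wrist','w3'); shot('top','t3')
E
```

```text
[ 0.3986 -0.2878]
place hit True [ 0.3984 -0.2876  0.038 ] [0.2724 1.3449 2.2157]
9.25
t 11.275
[-0.6495  0.2733  1.9477  0.      0.9227  0.7153]
```

View pics/w3.png

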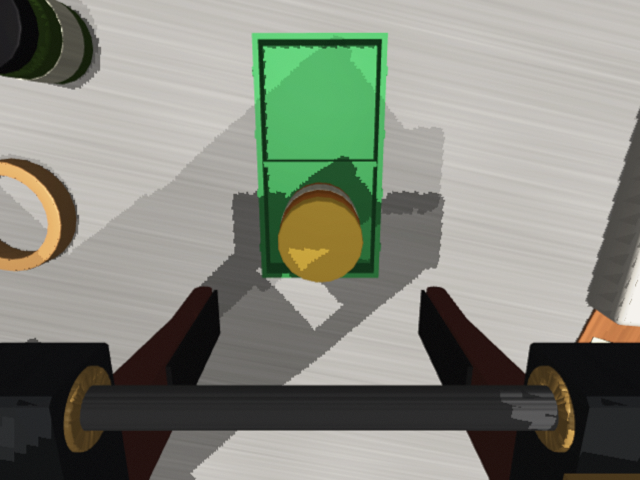

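View pics/t3.png

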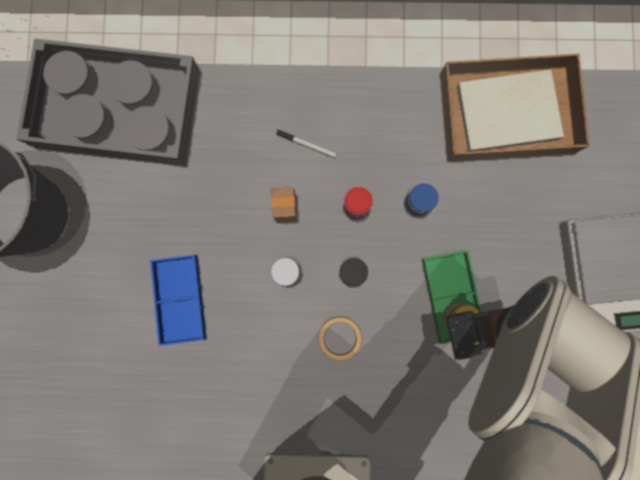

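The honey jar (cap at 320,238) stands in the near green compartment, and contact came at the expected height (TCP 0.038). Blue tin next.

```bash
python3 - <<'E'
from arm import *
pick((.6392,-.2047),-78.2); lift()
place(tray(*GREEN,1),-78.2); release(); shot('wrist','w4'); shot('side','s4')
E
```

```text
pick hit False t 14.15 w 0.6619169939528781 [ 0.6394 -0.2047  0.0344]
lifted w 0.6589969358788553 F [ 0.4556 -0.1119 -4.1854] t 15.0833
place hit True [ 0.4846 -0.2697  0.0381] [-0.0626  0.3286  3.2548]
t 19.5333
```

View pics/w4.png

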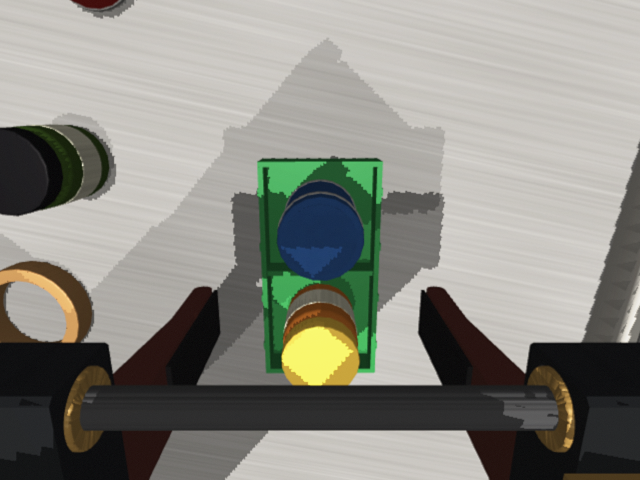

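View pics/s4.png

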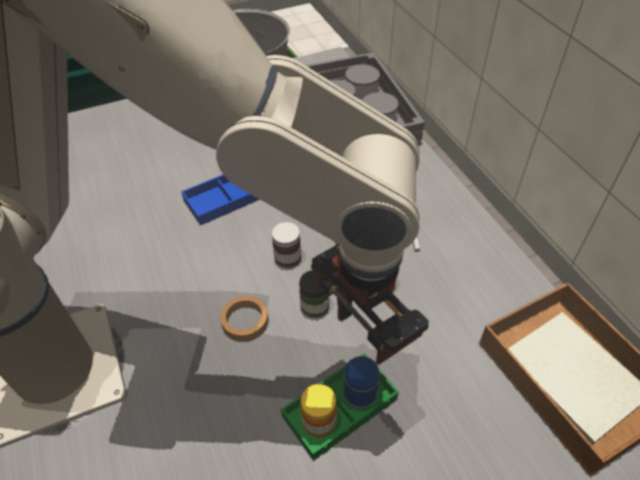

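The green tray is complete: honey cap at wrist (320,355) and blue tin at (320,235), each upright in its own compartment. Now the jam jar into the near blue compartment.

```bash
python3 - <<'E'
from arm import *
pick((.4843,.0712),-81.3); lift()
place(tray(*BLUE,-1),-81.3); release(); shot('wrist','w5')
move_pose([.623,.0765,HI],q(-84)); print(get_time(),wrist_px([.623,.0765,.08])); shot('wrist','w6')
E
```

```text
pick hit False t 22.7 w 0.6521154251195872 [0.4845 0.0713 0.0343]
lifted w 0.6513701269819115 F [ 0.261   0.0143 -3.0006] t 23.6333
place hit True [0.378  0.2919 0.0381] [-0.3965 -0.1192  3.2187]
t 28.4
29.6917 [320.2379 241.1018]
```

View pics/w5.png

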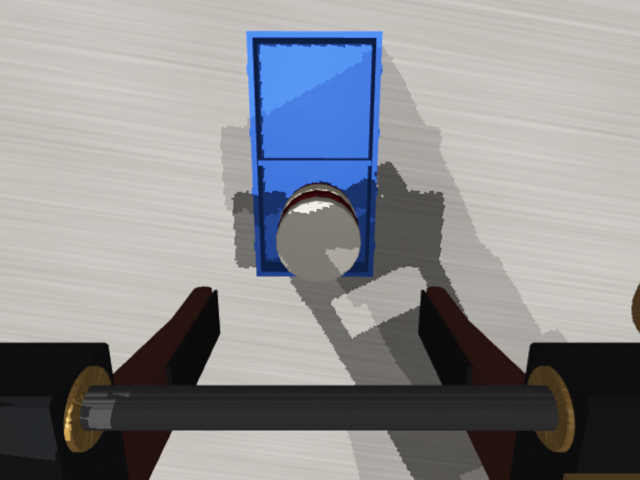

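View pics/w6.png

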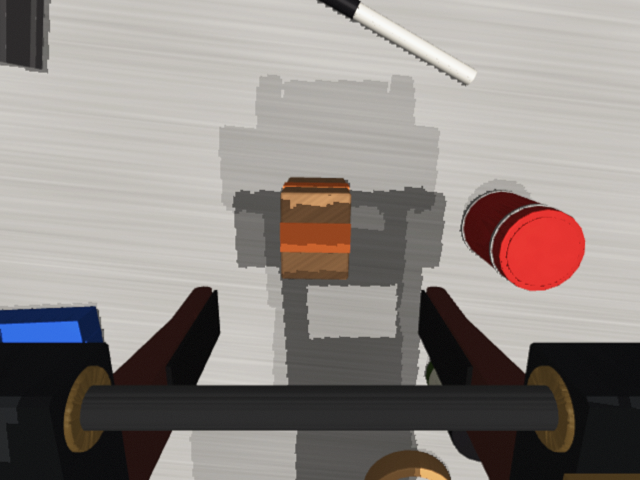

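The jam jar sits in the near blue compartment. The carton, at (315,235) against a predicted (320,241), is square to the jaws and about 3 mm off, so I'll correct for that. The blue tray also shows about 3 mm further +y.

```bash
python3 - <<'E'
from arm import *
pick((.6255,.0793),-84); lift()
place(tray(*BLUE,1)+np.array([0,.003]),-81.3); release(); shot('wrist','w7')
movej([0.,.1,1.6,0,1.3,1.5]); print(get_tcp_pos(),get_time()); shot('top','t7'); shot('side','s7')
E
```

```text
pick hit False t 31.9167 w 0.5192618317759178 [0.6256 0.0794 0.0342]
lifted w 0.5245761436148071 F [ 0.6873  0.1853 -1.1219] t 32.85
place hit True [0.4651 0.3082 0.0379] [ 0.159  -0.7917  3.7726]
t 37.9
[0.5704 0.0126 0.4255] 39.4083
```

View pics/w7.png

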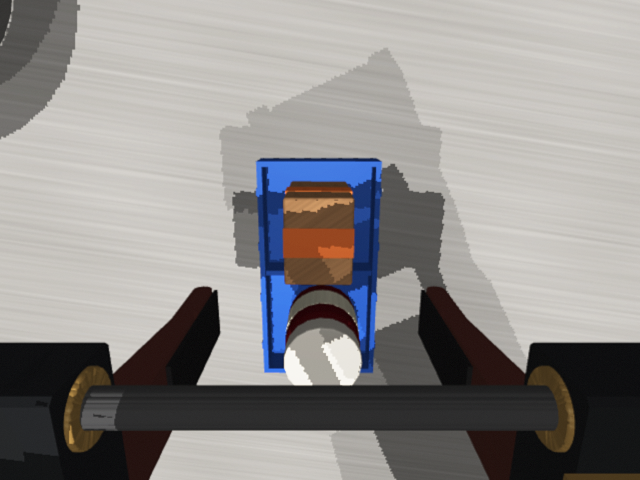

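View pics/t7.png

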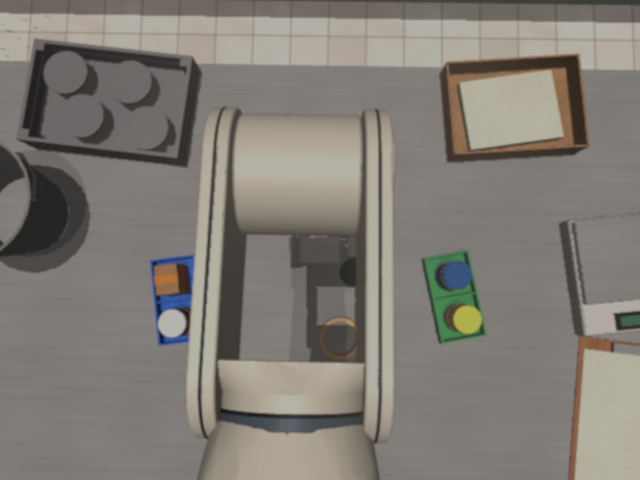

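View pics/s7.png

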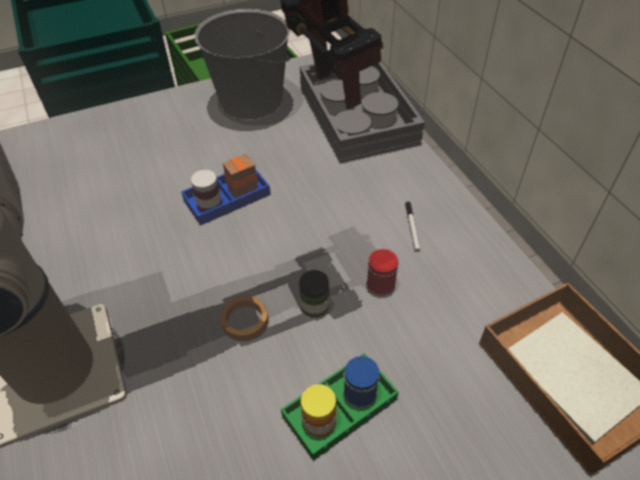

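All four stand upright in their own compartments: top view jam (172,323), carton (167,279), blue tin (456,276), honey (466,319). The pickle jar and red tin haven't moved. I'll run one numeric check in the tray frames, then hand in.

```bash
python3 - <<'E'
from arm import *
for n,p,h,T in (('jam',(172,323),.087,BLUE),('carton',(167,279),.084,BLUE),('tin',(456,276),.084,GREEN),('honey',(466,319),.087,GREEN)):
    d=atz('top',p,h)[:2]-np.array(T[0]);a=np.radians(T[1]);print(n,d@[np.cos(a),np.sin(a)],d@[-np.sin(a),np.cos(a)])
job_done(); print(get_time(),get_ft_force())
E
```

```text
jam -0.046002517465866984 -0.002267381974168794
carton 0.04144737166329483 -0.000425356737600263
tin 0.04116209624235477 0.0023930079868953007
honey -0.04445242302342622 0.0013648735370445754
the job is handed in; nothing more can be done
the job is handed in; nothing more can be done
```

Both orders are made up, and I handed the job in at about 39 s of the 112 s allowed. The green tray came first, with the honey jar in the near compartment and the blue tin in the far one. The blue tray followed, with the jam jar near and the carton far. Each item was lowered until the tool felt contact with the tray floor, at the expected height within about 0.1 mm, and only then released.

**Placement:** in the last top picture all four items measured within about 3 mm of their compartment centres along both tray axes. They look upright in the wrist and side views.

**Not ordered:** the pickle jar and red tin looked to be at their original spots in the side view. In the final top view the arm hid the red tin and part of the pickle jar.

**Disagreements:**
- Two-view heights came out 3–5 mm below the stated ones (tops about 77–80 mm, tray rims mostly 26–30 mm).
- One green rim corner lay outside my side-view crop, so it was not triangulated.
- The carton and blue tray showed up about 3 mm off in the wrist view, and I corrected for both before picking and placing the carton.

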